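Set the throttle valve of a vacuum manifold to two turns

TASK

Set the wheel valve on the vacuum manifold for a slow pump-down: wind it shut, clockwise seen from above, until it comes up against its stop, then back it off exactly two full turns. Finish with the gripper still holding the upright handle on the wheel's rim, the wheel at rest at two turns, ready to be moved while the pressure settles. Leave the loose parts lying around the manifold where they are.

Things in the scene. Friction and masses are not known exactly. Their poses are not given: they have to be found in the camera images.
- manifold: Fixed vacuum manifold on an aluminium plate (260 x 460 x 12 mm, long along its y). Origin: on the work surface under the valve's vertical axis; z up. Steel valve body at the origin, 82 mm wide, its yoke 196 mm high; a steel can (114 mm wide, 138 mm high) 160 mm along +y, a gauge head (40 mm wide, 140 mm high) 130 mm along -y. Only wheel, stem and handle are higher than 196 mm.
- wheel_centre (a point): Point on the valve's vertical axis in the plane of the handwheel rim, 209 mm above the work surface. Level aluminium wheel, 127 mm over the rim (bar 12 mm thick), three spokes, hub 32 mm wide with its top at 218 mm. The threaded stem (12 mm wide) sticks up 5 mm out of the hub when shut and 3 mm more per turn of opening; the wheel keeps its height.
- wheel (a joint): Turn of the handwheel, rad. 0: shut, on a hard stop. Grows as it opens, counter-clockwise seen from above, to 25.1 (other stop). Two turns: 12.566. Starts 0.4 to 1.2 turns open. Stays where left; turning takes about 4 N at the handle. At value q the handle stands at angle q about the wheel's axis, counter-clockwise from the manifold's own x axis.
- handle_mid (a point): Middle of the upright black handle on the rim: a cylinder 22 mm in diameter, 66 mm long (foot 221 mm, middle 254 mm, top 287 mm above the work surface), vertical, its axis 57.5 mm from the valve's axis. It revolves freely on its own pin, so a gripper holding it from above can keep its heading while carrying it round the circle.
- handle: The same upright revolving handle as a body; origin at the centre of its lower end, z up along its axis.
- blank_flange: Bystander: loose round steel blank flange, 70 mm in diameter, 12.5 mm thick, lying flat on the manifold's base plate. Origin: centre of its underside.
- nipple: Bystander: loose short steel pipe with a flange at each end, standing upright on the manifold's base plate, 48 mm in diameter, 70 mm high. Origin: centre of its underside.
- spanner: Bystander: loose steel spanner, 150 mm long, lying flat on the manifold's base plate along its x. Origin: under its middle.

How it is judged (in metres and radians):
On the way:
1. the valve has been wound shut against its stop (value of joint wheel below 0.08 rad), for 0.1 s.
At the end, for the whole second after the job is handed in: Once shut (below 0.08 rad), the wheel rests two turns open from the stop, within 0.35 rad; the fingers grip the handle (over 5 N, grasp point within 18 mm of its axis and 50 mm of its middle); flange, pipe and spanner lie within 15 mm of where they were (value of joint wheel between 12.216 and 12.916 rad and velocity of joint wheel between -0.05 and 0.05 rad/s and contact force between the fingers and handle above 5 N and horizontal distance between the grasp point and handle_mid below 0.018 m and distance between the grasp point and handle_mid below 0.05 m and distance of each of blank_flange, nipple, spanner from where it was at the start of the episode below 0.015 m); the arm keeps its last pose, push and grip.
It fails at once if a loose part beside the manifold is knocked away (distance of any of blank_flange, nipple, spanner from where it was at the start of the episode above 0.02 m).
It also fails if it takes over 67 s, if anything falls off the work surface, if the arm or the gripper's body presses on something with over 40 N, if the wrist force passes 120 N, or if a joint passes its speed limit or range.

ROBOT

A 7-joint arm with a two-finger parallel gripper is mounted at the origin on the work surface. World frame = base frame: x ahead of the robot, y to its left, z up, the work surface at z = 0. Lengths are in mm, angles in rad, forces in N, time in s.
With the tool pointing down it reaches from about 425 to 875 mm from the base axis. Payload 4.7 kg.
Tool frame: the origin (TCP) lies at the centre of the arm's flange, where the gripper is bolted on; the fingertips stand 182 mm ahead of it and the grasp point (between the pads) lies 164 mm ahead of it (r.tcp_to_tips is the distance from the TCP to the fingertips, in mm); x points along the fingers, y is the direction in which the jaws open and shut, and the axes are right-handed (so a half turn about x gives the same grasp; the last joint's range is limited). The gripper opens to 87 mm and grips with 3 to 60 N. Pads are 19 mm wide; open, the fingers measure 117 mm over their backs; the gripper's body (75 mm by 190 mm) begins 51 mm behind the grasp point.
Start: joints at [-1.24, 0.321, -0.07, 1.45, 0.023, 1.371, -0.057], TCP at [202.508, 617.654, 404.787] pointing down, gripper open.
Joint ranges: [-2.86, 2.86], [-0.3, 2.09], [-1.38, 1.24], [0.06, 2.45], [-1.56, 4.7], [0.09, 2.05], [-2.69, 2.69]. Speed limits (rad/s): [2.57, 2.57, 3.14, 3.14, 3.14, 3.14, 3.14].

INTERFACE

Orientations are given as [roll, pitch, yaw] about the fixed x, y, z axes, in that order (R = Rz(yaw) Ry(pitch) Rx(roll)).
In Python, from plant import r gives the robot as it stands.
- The arm moves only by the tool drive_tool, never from a script. Its argument "series" is a list of rows, each a list of 3 entries, a list of its own where there are three numbers: the shift along the tool's x, y, z in mm, then the turn, a rotation vector about the tool's x, y, z in rad, then the opening, from 0 (shut) to 1 (fully open). A call has 1 to 5 rows; each row shifts and turns the pose as measured when the row begins, along the tool's axes as they then stand; what a row does not reach is not made up. A row lasts 1/8 s, in which the tool goes at most 62.5 mm and 10.7 degrees, less where a joint would pass 70% of its speed; a pose out of reach is approached as far as the arm can. A call is refused whole if a number of a shift passes 62.5 or a number of a turn 0.188, either way. A call with a gripper value outside its range is refused whole. The fingers move at their own pace and stop on an object; the grip force is fixed at half the most. Time passes only in rows, so rows that do not move let the fingers close. It gives the time, the measured TCP pose, the force and the opening at its end, in the units of the state.
- r.get_obs(): the state, without advancing time (a new reading comes with each control period).
- r.capture(name): name is "scene" or "top" or "wrist"; returns the picture (480x640x3 uint8, red, green, blue); there is no depth.
- r.get_calibration(name): a dict with "camera_matrix" (3x3 intrinsics, pixels), "extrinsics" (4x4, takes a point from camera to world coordinates). Camera axes: x right, y up, looking along -z (the intrinsics and any distortion apply to the point x, -y, -z); pixel columns grow to the right and rows downward; lengths in mm; the calibration is good to about 2 mm. A picture is of the moment at which its call begins: read the wrist's pose just before it. get_calibration takes no time and is no camera call; for the wrist camera it gives the pose at the moment of the call.
- r.hand_in(): hands the job in, once; it reports no verdict.
Trained networks look in the newest picture that a camera, given by its name, has taken for a name from the list of things; names that differ only in an ending like _2 or _b are one class to them, and where a whole thing is asked for, a point or a joint stands for the part that bears it (a point fixed in the world has none). Each returns a list of dicts, best first, with "p" (0 to 1); they miss things now and then, are a little off and sometimes report something else, mostly with a low value. They report only what shows in the picture. A call takes as long as a camera call.
- r.boxes_of(camera, label): "point" ([x, y, z] in mm, in world coordinates, good to about 4 mm: the middle of the surface that is visible of it).
- r.masks_of(camera, label): "pixels" (480x640 bool, what is visible of it).
The state is a dict: "time": time; "qpos": joint angles; "joint_velocities": joint speeds; "joint_efforts": joint torques, N m; "tool_pos": TCP position; "tcp_rot": TCP orientation; "force": force on the tool from outside, world axes, zero at the start; "moment": the same for the moment, N m; "width": finger opening in mm.
Only numpy, scipy, OpenCV 4.12 (cv2) and the standard library are available. Lean on these libraries where they do the work, as an engineer would, in place of code of your own. Each camera call takes 0.05 s, during which the arm holds its last target.

## Working session

There is one attempt and no reset: what is moved stays moved. The work goes in short steps, Python scripts to look and compute and a tool call to move; the robot and the scene stay as the last step left them, time stands still between calls to the robot, and variables do not carry over. Pictures are saved under pics/ and viewed, and the job is handed in when it is done.

Besides the shell and the picture viewer there is one more tool, called as a command line: name --argument value ..., lists and objects as JSON in quotes. drive_tool: Moves the arm, as the interface text tells. Its arguments: {"type":"object","properties":{"series":{"type":"array"}},"required":["series"]}

```bash
mkdir -p pics; ls
python3 - <<'E'
from plant import r
import cv2,numpy as np
o=r.get_obs();print({k:np.round(v,3) for k,v in o.items()})
for c in ["scene","top"]:
    im=r.capture(c);cv2.imwrite(f"pics/{c}0.png",im[:,:,::-1])
    for l in ["handle","wheel_centre","manifold","handle_mid"]:
        try: print(c,l,[(np.round(d["point"],1),round(d["p"],2)) for d in r.boxes_of(c,l)][:3])
        except Exception as e: print(c,l,e)
E
```

```text
pics
{'time': np.float64(0.0), 'qpos': array([-1.24 ,  0.322, -0.07 ,  1.452,  0.023,  1.371, -0.057]), 'joint_velocities': array([ 0.001,  0.   ,  0.   , -0.001, -0.001, -0.001,  0.   ]), 'joint_efforts': array([-1.0000e-03, -4.9128e+01, -4.0400e-01, -3.1254e+01, -6.4000e-02,
        4.4000e-02,  0.0000e+00]), 'tool_pos': array([202.451, 617.452, 403.647]), 'tcp_rot': array([-1.527,  1.569, -1.843]), 'force': array([ 0.463,  0.397, -0.154]), 'moment': array([-0.04 ,  0.058,  0.01 ]), 'width': np.float64(87.183)}
scene handle [(array([542.8, 119.5, 257.1]), 0.81)]
scene wheel_centre []
scene manifold [(array([574.5, 167.7,  20.6]), 0.74), (array([467.5,  82.7,  23.2]), 0.51), (array([538.2, 116.2, 254.7]), 0.19)]
scene handle_mid [(array([537.5, 115.7, 257.8]), 0.65)]
top handle [(array([525.7, 117.8, 285.7]), 0.59)]
top wheel_centre [(array([516. , 177.8,   9.2]), 0.97)]
top manifold [(array([519.3, 175.4,  14. ]), 0.78), (array([529.3, 119.7, 283.7]), 0.7)]
top handle_mid [(array([519.4, 178.6,  10.9]), 0.73), (array([531.4, 118.5, 282.5]), 0.6)]
```

View pics/scene0.png

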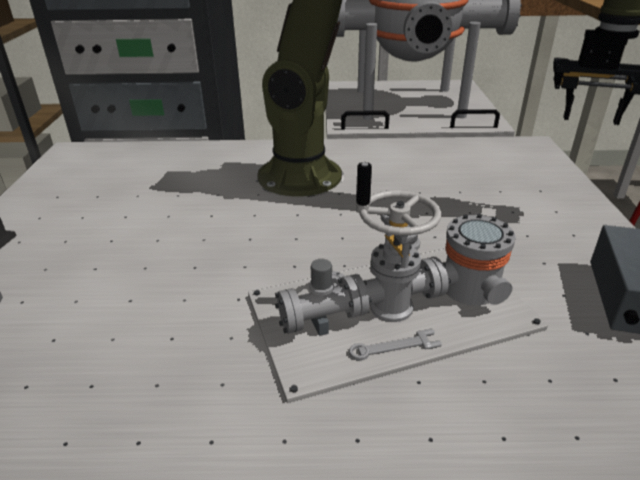

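View pics/top0.png

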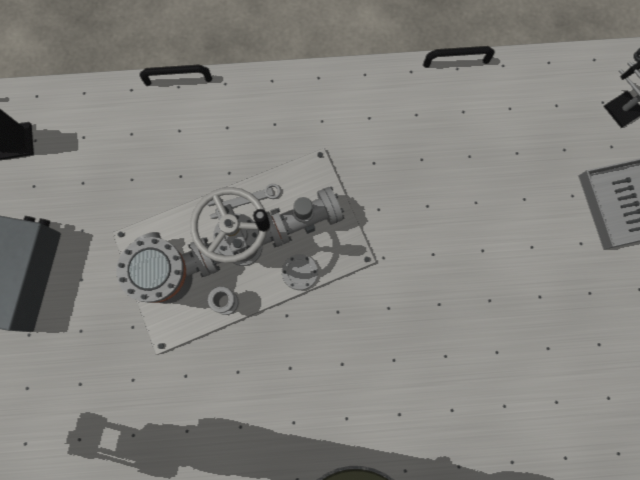

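The scene view shows the black handle at about (364,184) on the wheel at (400,213), with the spanner at (395,346). In the top view the wheel is at (230,225), the handle top at (262,218), the nipple at (223,300), the flange at (300,272) and the can at (150,268). Next I fit the geometry.

```bash
cat > h.py <<'E'
from plant import r
import cv2,numpy as np
from scipy.optimize import least_squares
from scipy.spatial.transform import Rotation as R
def proj(c,P):
    k=r.get_calibration(c);K=np.array(k["camera_matrix"]);T=np.linalg.inv(np.array(k["extrinsics"]))
    P=np.atleast_2d(P);q=P@T[:3,:3].T+T[:3,3];q=q*[1,-1,-1];q=q@K.T;return q[:,:2]/q[:,2:]
def back(c,uv,z):
    k=r.get_calibration(c);K=np.array(k["camera_matrix"]);T=np.array(k["extrinsics"])
    uv=np.atleast_2d(uv);d=np.c_[uv,np.ones(len(uv))]@np.linalg.inv(K).T*[1,-1,-1]@T[:3,:3].T
    return T[:3,3]+d*((z-T[2,3])/d[:,2:])
E
python3 - <<'E'
from h import *
k=r.get_calibration("top");print({a:np.round(b,3).tolist() for a,b in k.items()})
for c in ["top","scene"]:
    im=r.capture(c)
    for l in ["wheel","handle"]:
        ms=r.masks_of(c,l)
        for i,m in enumerate(ms[:2]):
            p=m["pixels"];v,u=np.nonzero(p);print(c,l,round(m["p"],2),p.sum(),u.min(),u.max(),v.min(),v.max(),u.mean(),v.mean())
            np.save(f"m_{c}_{l}_{i}.npy",p)
    for l in ["blank_flange","nipple","spanner"]:
        print(c,l,[(np.round(d["point"],1),round(d["p"],2)) for d in r.boxes_of(c,l)][:2])
cor=back("top",[[325,150],[376,263],[157,353],[115,235]],12);print(cor.round(1), cor.mean(0))
im=r.capture("top");cv2.imwrite("pics/topz.png",cv2.resize(im[130:370,90:390,::-1],None,fx=2.5,fy=2.5,interpolation=cv2.INTER_CUBIC))
E
```

```text
{'camera_matrix': [[549.609, 0.0, 313.868], [0.0, 549.609, 234.579], [0.0, 0.0, 1.0]], 'extrinsics': [[-0.073, 0.975, -0.208, 328.305], [-0.997, -0.071, 0.021, 57.845], [0.006, 0.209, 0.978, 1082.5], [0.0, 0.0, 0.0, 1.0]]}
top wheel 0.81 2412 190 270 187 262 229.82835820895522 224.54892205638475
top handle 0.49 274 253 269 209 230 260.9270072992701 219.71532846715328
top blank_flange [(array([478.1,  70.1,  26.1]), 0.94), (array([637.4, 152.9,  19.5]), 0.18)]
top nipple [(array([433.5, 213. ,  81.9]), 0.62)]
top spanner [(array([638.9, 150. ,  20.1]), 0.68)]
scene wheel 0.76 2584 356 440 161 234 389.66679566563465 205.41486068111456
scene handle 0.92 524 356 371 163 205 363.41603053435114 183.31106870229007
scene blank_flange [(array([467.1,  84.1,  26.4]), 0.6)]
scene nipple []
scene spanner [(array([637.9, 166.8,  15.3]), 0.61)]
[[732.2  -0.8  12. ]
 [490.2 -82.8  12. ]
 [348.1 349.5  12. ]
 [583.9 429.4  12. ]] [538.60121684 173.79418576  12.        ]
```

View pics/topz.png

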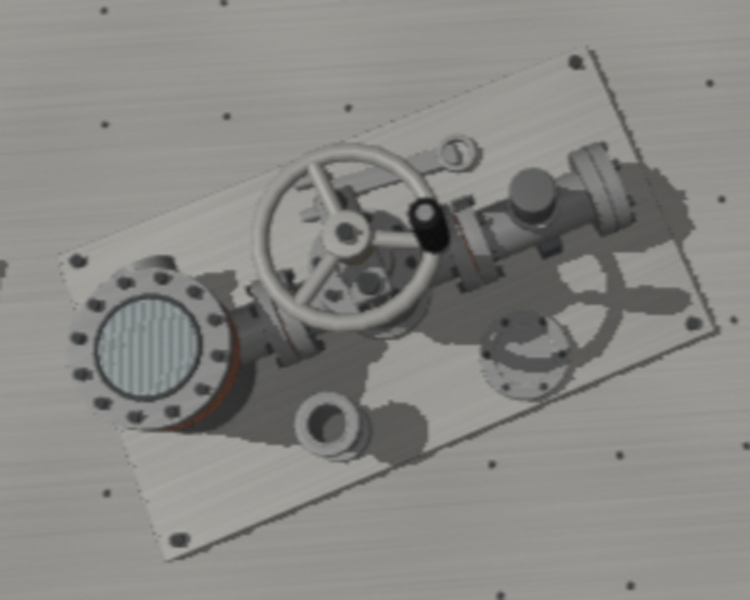

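Run:
```python
from h import *
ang=np.linspace(0,2*np.pi,120)
def sil(c,P): return proj(c,P)
obs={}
for c in ["top","scene"]:
    p=np.load(f"m_{c}_wheel_0.npy").astype(np.uint8)
    h=np.load(f"m_{c}_handle_0.npy").astype(np.uint8)
    # outer contour, drop handle-near
    h=cv2.dilate(h,np.ones((9,9)))
    cn=max(cv2.findContours(p,cv2.RETR_EXTERNAL,cv2.CHAIN_APPROX_NONE)[0],key=len)[:,0]
    cn=np.array([q for q in cn if not h[q[1],q[0]]])
    if c=="scene": cn=np.array([q for q in cn if q[1]>215 or q[0]>425 or q[0]<365])
    obs[c]=cn
def rimsil(c,x,y):
    # outer silhouette of torus: take contour hull
    P=[]
    for th in ang[::2]:
        for ph in np.linspace(0,2*np.pi,10,endpoint=False):
            rr=57.5+6*np.cos(ph);P.append([x+rr*np.cos(th),y+rr*np.sin(th),209+6*np.sin(ph)])
    return cv2.convexHull(proj(c,np.array(P)).astype(np.float32))
for cams in (["top"],["scene"],["top","scene"]):
    def f(v):
        out=[]
        for c in cams:
            H=rimsil(c,*v)
            out+= [cv2.pointPolygonTest(H,(float(a),float(b)),True)-.3 for a,b in obs[c]]
        return out
    s=least_squares(f,[535,165],loss="soft_l1",diff_step=1e-3);print(cams,s.x,np.abs(s.fun).mean())
def cyl(c,x,y):
    P=[[x+11*np.cos(t),y+11*np.sin(t),z] for t in ang[::4] for z in (221,287)]
    return cv2.convexHull(proj(c,np.array(P)).astype(np.float32))
for cams in (["top"],["scene"],["top","scene"]):
    def f(v):
        out=[]
        for c in cams:
            h=np.load(f"m_{c}_handle_0.npy").astype(np.uint8)
            cn=max(cv2.findContours(h,cv2.RETR_EXTERNAL,cv2.CHAIN_APPROX_NONE)[0],key=len)[:,0]
            H=cyl(c,*v);out+=[cv2.pointPolygonTest(H,(float(a),float(b)),True)-.3 for a,b in cn]
        return out
    s=least_squares(f,[535,115],loss="soft_l1",diff_step=1e-3);print("handle",cams,s.x,np.abs(s.fun).mean())
print(back("top",[[260,214.4]],287),back("top",[[228.8,224.8]],209))
```

```text
['top'] [541.92680357 176.85637302] 0.4451958206893514
['scene'] [540.91872486 175.49410357] 0.48554844552622994
['top', 'scene'] [541.71096764 176.40699122] 0.5227420499718267
handle ['top'] [533.05995535 120.04032693] 0.653713384109963
handle ['scene'] [534.74022123 119.40110589] 1.2237027233036313
handle ['top', 'scene'] [533.03601266 119.74477636] 1.0190844789558164
[[534.13233888 118.80881062 287.        ]] [[540.51885759 176.40879115 209.        ]]
```

```bash
cat >> h.py <<'E'
C=np.array([541.3,176.3]); YAW=np.radians(18.2)
def rot(o=None):
    o=o or r.get_obs(); return R.from_euler("xyz",o["tcp_rot"]).as_matrix()
def tell(d):  # world shift -> tool
    return np.round(rot().T@np.array(d,float),1)
def pose():
    o=r.get_obs();p=np.array(o["tool_pos"]);g=p+rot(o)[:,0]*164
    a=np.degrees(np.arctan2(g[1]-C[1],g[0]-C[0]));rad=np.hypot(*(g[:2]-C))
    print("t",round(float(o["time"]),2),"tcp",p.round(1),"grasp",g.round(1),"ang",a.round(1),"rad",rad.round(1),"F",np.round(o["force"],1),"M",np.round(o["moment"],2),"w",round(float(o["width"]),1),"q",np.round(o["qpos"],2))
    return g
E
python3 - <<'E'
from h import *
print(rot().round(3));g=pose()
print(tell([0,0,90]),tell([533.5-g[0],119.5-g[1],0]))
E
```

```text
[[ 0.     0.312  0.95 ]
 [ 0.     0.95  -0.312]
 [-1.     0.     0.   ]]
t 1.15 tcp [202.5 617.6 404.8] grasp [202.5 617.7 240.8] ang 127.5 rad 556.4 F [ 0.1 -0.5  0.5] M [ 0.03 -0.02  0.  ] w 86.8 q [-1.24  0.32 -0.07  1.45  0.02  1.37 -0.06]
[-90.   0.   0.] [  -0.  -370.3  469.7]
```

drive_tool --series '[[[-55,0,0],[0,0,0],1],[[-45,0,0],[0,0,0],1],[[0,-37,47],[0,0,0],1],[[0,-37,47],[0,0,0],1],[[0,-37,47],[0,0,0],1]]'

```text
time: 1.78
tool_pos: [300.5, 468.9, 506.3]
tcp_rot: [-2.749, 1.569, -3.055]
force: [0.4, 0.4, -0.4]
width: 86.9
```

drive_tool --series '[[[0,-37,47],[0,0,0],1],[[0,-37,47],[0,0,0],1],[[0,-37,47],[0,0,0],1],[[0,-37,47],[0,0,0],1],[[0,0,0],[0,0,0],1]]'

```text
time: 2.4
tool_pos: [441.4, 258.1, 507.9]
tcp_rot: [1.002, 1.567, 0.686]
force: [-0.3, -0.2, -0.0]
width: 87.1
```

Run:
```python
from h import *
g=pose()
print(rot().round(3)); print(tell([533.5-g[0],119.5-g[1],0]))
```

```text
t 2.4 tcp [441.4 258.1 507.9] grasp [441.9 258.5 343.9] ang 140.4 rad 129.0 F [-0.3 -0.2 -0. ] M [ 0.01  0.02 -0.03] w 87.1 q [-0.82 -0.01  0.24  1.63  0.    1.52  0.67]
[[ 0.003  0.311  0.951]
 [ 0.002  0.951 -0.311]
 [-1.     0.003  0.002]]
[-1.000e-01 -1.037e+02  1.302e+02]
```

drive_tool --series '[[[0,-37,46],[0,0,0],1],[[0,-37,46],[0,0,0],1],[[0,-26,33],[0,0,0],1],[[0,0,0],[0,0,0],1]]'

```text
time: 2.9
tool_pos: [528.9, 126.7, 508.1]
tcp_rot: [1.245, 1.564, 0.935]
force: [-1.0, -0.1, 0.2]
width: 86.9
```

Run:
```python
from h import *
g=pose()
print(tell([533.5-g[0],119.5-g[1],0]))
im=r.capture("wrist");cv2.imwrite("pics/w1.png",im[:,:,::-1])
print([(np.round(d["point"],1),round(d["p"],2)) for d in r.boxes_of("wrist","handle")])
print(proj("wrist",[[533.5,119.5,287],[C[0],C[1],218]]))
```

```text
t 2.9 tcp [528.9 126.7 508.1] grasp [529.5 127.6 344.1] ang -103.6 rad 50.1 F [-1.  -0.1  0.2] M [ 0.02  0.02 -0.  ] w 86.9 q [-0.66  0.06  0.4   1.56 -0.03  1.52  1.  ]
[-0.  -6.5  6.2]
[(array([529.4, 122. , 286.2]), 0.8)]
[[299.05080723 287.93333479]
 [374.76776877 239.55240826]]
```

View pics/w1.png

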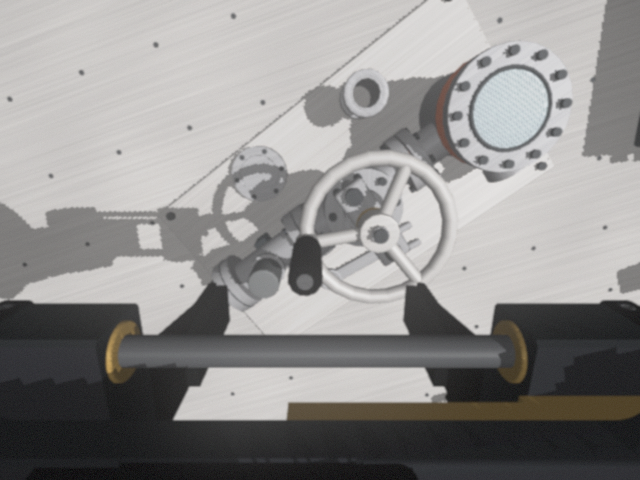

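The wrist view shows the handle top at about (305,281) and the hub at (379,233), both about (5,-6) px off my prediction.

Run:
```python
from h import *
print(back("wrist",[[305,282]],287),back("wrist",[[379,233]],218))
g=pose();print(proj("wrist",[g]))
```

```text
[[530.8855805  124.12669606 287.        ]] [[537.14559881 180.77979255 218.        ]]
t 3.0 tcp [527.5 130.5 507.9] grasp [528.  131.6 343.9] ang -106.6 rad 46.6 F [-0.3  0.5  0.6] M [0.06 0.07 0.02] w 86.8 q [-0.66  0.06  0.39  1.56 -0.03  1.52  1.  ]
[[316.02703273 322.75150552]]
```

Run:
```python
from h import *
g=pose();print(tell([533.2-g[0],119.8-g[1],0]));print(rot().round(4))
```

```text
t 3.0 tcp [527.5 130.5 507.9] grasp [528.  131.6 343.9] ang -106.6 rad 46.6 F [-0.3  0.5  0.6] M [0.06 0.07 0.02] w 86.8 q [-0.66  0.06  0.39  1.56 -0.03  1.52  1.  ]
[-0.1 -9.7  8.5]
[[ 2.700e-03  2.988e-01  9.543e-01]
 [ 7.000e-03  9.543e-01 -2.988e-01]
 [-1.000e+00  7.500e-03  4.000e-04]]
```

drive_tool --series '[[[0,-9.5,8.5],[0,0,-0.007],1],[[0,0,0],[0,0,0],1]]'

```text
time: 3.25
tool_pos: [532.1, 121.4, 507.8]
tcp_rot: [1.806, 1.57, 1.508]
force: [-0.5, 0.4, 0.0]
width: 86.4
```

Run:
```python
from h import *
g=pose();print(tell([533.2-g[0],119.8-g[1],0]));print(rot().round(4)[:,0])
```

```text
t 3.25 tcp [532.1 121.4 507.8] grasp [532.1 121.5 343.8] ang -99.6 rad 55.6 F [-0.5  0.4  0. ] M [ 0.04 -0.01 -0.04] w 86.4 q [-0.65  0.06  0.4   1.56 -0.03  1.53  1.02]
[-0.  -1.3  1.6]
[ 0.e+00  7.e-04 -1.e+00]
```

drive_tool --series '[[[40,-1.3,1.6],[0,0,0],1],[[40,0,0],[0,0,0],1],[[0,0,0],[0,0,0],1]]'

```text
time: 3.62
tool_pos: [532.6, 122.6, 427.0]
tcp_rot: [1.345, 1.567, 1.051]
force: [0.4, 0.8, 0.5]
width: 86.9
```

Run:
```python
from h import *
g=pose();print(tell([533.2-g[0],119.8-g[1],262-g[2]]));print(rot().round(4)[:,0])
im=r.capture("wrist");cv2.imwrite("pics/w2.png",im[:,:,::-1])
```

```text
t 3.62 tcp [532.6 122.6 427. ] grasp [532.8 123.1 263. ] ang -99.0 rad 53.9 F [0.4 0.8 0.5] M [0.06 0.05 0.01] w 86.9 q [-0.65  0.09  0.4   1.69 -0.04  1.37  1.04]
[ 1.  -3.   1.3]
[ 0.0016  0.0029 -1.    ]
```

View pics/w2.png

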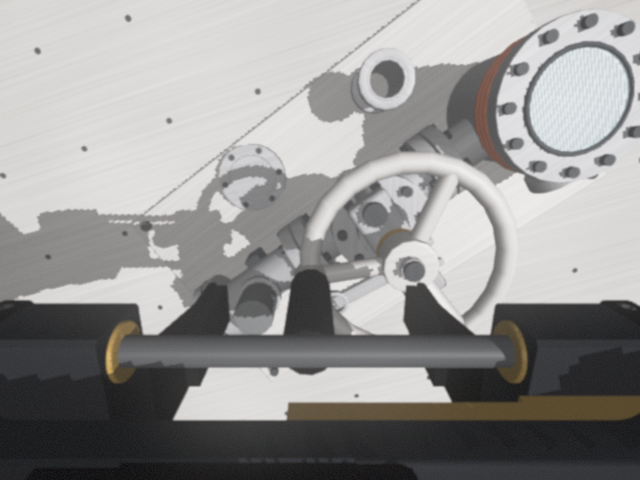

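The handle, around (308,330), now stands between the fingers, which are at about (220,300) and (415,300). I'll nudge the pose and close.

drive_tool --series '[[[1,-3,1.3],[0,0,0],1],[[0,0,0],[0,0,0],0],[[0,0,0],[0,0,0],0],[[0,0,0],[0,0,0],0],[[0,0,0],[0,0,0],0]]'

```text
time: 4.3
tool_pos: [534.8, 119.7, 433.9]
tcp_rot: [0.8, 1.556, 0.508]
force: [-0.5, -0.4, -0.8]
width: 54.9
```

drive_tool --series '[[[0,0,0],[0,0,0],0],[[0,0,0],[0,0,0],0],[[0,0,0],[0,0,0],0]]'

```text
time: 4.68
tool_pos: [534.7, 119.3, 433.7]
tcp_rot: [0.741, 1.557, 0.448]
force: [-3.3, -7.1, 1.6]
width: 24.9
```

Run:
```python
from h import *
g=pose();print(rot().round(4))
im=r.capture("wrist");cv2.imwrite("pics/w3.png",im[:,:,::-1])
```

```text
t 4.67 tcp [534.7 119.3 433.7] grasp [536.7 120.3 269.8] ang -94.6 rad 56.2 F [-3.3 -7.1  1.6] M [-1.97  0.71  0.03] w 24.9 q [-0.64  0.08  0.4   1.68 -0.04  1.37  1.04]
[[ 0.0125  0.2884  0.9574]
 [ 0.006   0.9575 -0.2885]
 [-0.9999  0.0094  0.0102]]
```

View pics/w3.png

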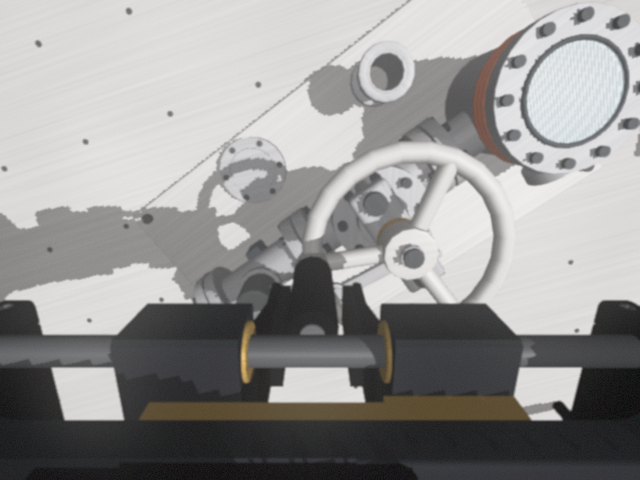

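```bash
cat >> h.py <<'E'
def plan(step,n,off=(0,0),z=None,rad=57.5):
    """step deg per row (neg = cw); off = grasp minus handle offset, world xy"""
    g=pose();Rm=rot();c=C+np.array(off)
    d=g[:2]-c;a=np.arctan2(d[1],d[0]);cur=g[:2].copy()
    print("ang",np.degrees(a).round(1),"rad err",(np.hypot(*d)-rad).round(2),"q mod",(np.degrees(a-YAW)%360).round(1))
    x=Rm[:,0];t=np.cross(x,[0,0,-1]);print("tilt fix (tool)",(Rm.T@t).round(4),"yaw of jaw",np.degrees(np.arctan2(Rm[1,1],Rm[0,1])).round(2))
    for i in range(n):
        a+=np.radians(step);nx=c+rad*np.array([np.cos(a),np.sin(a)])
        dz=(z-g[2]) if (z and i==0) else 0
        print((Rm.T@np.r_[nx-cur,dz]).round(1).tolist());cur=nx
E
echo
```

drive_tool --series '[[[0,0,0],[0,0,0],0],[[0,0,0],[0,0,0],0]]'

```text
time: 4.97
tool_pos: [534.5, 117.8, 433.7]
tcp_rot: [0.618, 1.559, 0.324]
force: [-0.4, -0.7, 0.3]
width: 21.1
```

Run:
```python
from h import *
plan(-8,5,off=(0,0),z=268)
```

```text
t 4.97 tcp [534.5 117.8 433.7] grasp [536.4 118.4 269.8] ang -94.9 rad 58.1 F [-0.4 -0.7  0.3] M [-0.22  0.11  0.03] w 21.1 q [-0.64  0.08  0.4   1.68 -0.03  1.37  1.04]
ang -94.9 rad err 0.59 q mod 246.9
tilt fix (tool) [-0.      0.0096 -0.0068] yaw of jaw 73.15
[1.7, -0.5, -8.1]
[-0.1, 0.0, -8.0]
[-0.1, 1.1, -7.9]
[-0.1, 2.2, -7.7]
[-0.0, 3.3, -7.3]
```

drive_tool --series '[[[1.5,-0.5,-8],[0,0.01,-0.007],0],[[0,0,-8],[0,0,0],0],[[0,1,-8],[0,0,0],0],[[0,2,-8],[0,0,0],0],[[0,3,-7],[0,0,0],0]]'

```text
time: 5.6
tool_pos: [499.8, 135.5, 433.7]
tcp_rot: [0.452, 1.557, 0.157]
force: [6.4, 0.3, -1.1]
width: 21.4
```

Run:
```python
from h import *
plan(-12,5,off=(0,0),z=268)
```

```text
t 5.6 tcp [499.8 135.5 433.7] grasp [502.1 135.9 269.8] ang -134.1 rad 56.3 F [ 6.4  0.3 -1.1] M [-0.01 -1.41  0.  ] w 21.4 q [-0.68  0.01  0.37  1.75 -0.    1.37  0.96]
ang -134.1 rad err -1.21 q mod 207.7
tilt fix (tool) [ 0.      0.0126 -0.0061] yaw of jaw 73.1
[1.7, 5.5, -10.6]
[-0.1, 8.5, -8.5]
[-0.0, 10.1, -6.5]
[0.0, 11.2, -4.3]
[0.0, 11.9, -1.8]
```

drive_tool --series '[[[1.5,5.5,-10.5],[0,0.012,-0.006],0],[[0,8.5,-8.5],[0,0,0],0],[[0,10,-6.5],[0,0,0],0],[[0,11,-4.3],[0,0,0],0],[[0,12,-1.8],[0,0,0],0]]'

```text
time: 6.22
tool_pos: [484.8, 187.1, 433.7]
tcp_rot: [-0.055, 1.554, -0.355]
force: [1.9, -6.0, 3.9]
width: 21.1
```

Run:
```python
from h import *
plan(-14,5,off=(0,0),z=268)
```

```text
t 6.22 tcp [484.8 187.1 433.7] grasp [487.4 186.1 269.7] ang 169.7 rad 54.8 F [ 1.9 -6.   3.9] M [-0.99 -0.3   0.05] w 21.1 q [-0.74  0.02  0.32  1.74  0.01  1.37  0.85]
ang 169.7 rad err -2.71 q mod 151.5
tilt fix (tool) [0.     0.017  0.0009] yaw of jaw 72.83
[1.7, 13.7, -2.7]
[0.0, 13.6, 3.4]
[0.1, 12.4, 6.6]
[0.1, 10.4, 9.4]
[0.2, 7.8, 11.6]
```

Run:
```python
from h import *
plan(-14,5,off=(2.5,-.8))
```

```text
t 6.22 tcp [484.8 187.1 433.7] grasp [487.4 186.1 269.7] ang 169.7 rad 54.8 F [ 1.9 -6.   3.9] M [-0.99 -0.3   0.05] w 21.1 q [-0.74  0.02  0.32  1.74  0.01  1.37  0.85]
ang 169.4 rad err -0.11 q mod 151.2
tilt fix (tool) [0.     0.017  0.0009] yaw of jaw 72.83
[-0.0, 14.0, 0.0]
[0.0, 13.6, 3.5]
[0.1, 12.3, 6.7]
[0.2, 10.3, 9.5]
[0.2, 7.7, 11.7]
```

drive_tool --series '[[[0,14,1],[0,0.006,0],0],[[0,13.5,4.5],[0,0.006,0],0],[[0,12.3,7.5],[0,0.006,0],0],[[0,10.3,9.5],[0,0,0],0],[[0,7.7,11.7],[0,0,0],0]]'

```text
time: 6.85
tool_pos: [531.9, 232.2, 433.6]
tcp_rot: [-2.456, 1.555, -2.754]
force: [-3.3, -2.6, 6.6]
width: 21.2
```

Run:
```python
from h import *
plan(-10,5,off=(2.5,-.8))
```

```text
t 6.85 tcp [531.9 232.2 433.6] grasp [529.4 231.2 269.6] ang 102.2 rad 56.2 F [-3.3 -2.6  6.6] M [-0.41  0.66  0.04] w 21.2 q [-0.74  0.17  0.32  1.59 -0.05  1.41  0.86]
ang 104.5 rad err 0.02 q mod 86.3
tilt fix (tool) [ 0.     -0.0125  0.0102] yaw of jaw 72.88
[-0.2, 4.5, 9.0]
[-0.1, 2.9, 9.6]
[-0.1, 1.1, 10.0]
[-0.1, -0.6, 10.0]
[-0.1, -2.3, 9.7]
```

drive_tool --series '[[[0,3.5,8],[0,-0.006,0.005],0],[[0,2,9],[0,-0.006,0.005],0],[[0,1,10],[0,0,0],0],[[0,-0.6,10],[0,0,0],0],[[0,-2.3,9.7],[0,0,0],0]]'

```text
time: 7.48
tool_pos: [577.6, 224.3, 433.6]
tcp_rot: [-2.727, 1.558, -3.022]
force: [-6.6, -2.8, 6.0]
width: 21.0
```

Run:
```python
from h import *
plan(-6,5,off=(2.5,-.8))
```

```text
t 7.47 tcp [577.6 224.3 433.6] grasp [575.5 224.  269.6] ang 54.4 rad 58.7 F [-6.6 -2.8  6. ] M [-0.3   1.29  0.05] w 21.0 q [-0.69  0.25  0.34  1.5  -0.09  1.42  0.93]
ang 56.8 rad err 0.49 q mod 38.6
tilt fix (tool) [-0.     -0.0118  0.0052] yaw of jaw 73.09
[-0.1, -2.5, 5.5]
[-0.1, -2.6, 5.4]
[-0.0, -3.1, 5.1]
[-0.0, -3.6, 4.8]
[-0.0, -4.1, 4.4]
```

drive_tool --series '[[[0,-2.5,5.5],[0,0,0],0],[[0,-2.6,5.4],[0,0,0],0],[[0,-3,5],[0,0,0],0],[[0,-3.6,4.8],[0,0,0],0],[[0,-4,4.4],[0,0,0],0]]'

```text
time: 8.1
tool_pos: [594.9, 209.0, 433.5]
tcp_rot: [-3.111, 1.542, 2.886]
force: [-4.8, 0.6, 5.0]
width: 21.3
```

Run:
```python
from h import *
plan(-3,5,off=(2.5,-.8))
```

```text
t 8.1 tcp [594.9 209.  433.5] grasp [590.4 210.2 269.5] ang 34.6 rad 59.7 F [-4.8  0.6  5. ] M [0.28 0.93 0.  ] w 21.3 q [-0.65  0.28  0.35  1.46 -0.11  1.44  0.98]
ang 36.6 rad err 0.59 q mod 18.4
tilt fix (tool) [ 0.     -0.0284  0.0009] yaw of jaw 73.59
[-0.1, -2.3, 2.0]
[-0.1, -2.0, 2.3]
[-0.1, -2.1, 2.1]
[-0.1, -2.2, 2.0]
[-0.1, -2.3, 1.9]
```

drive_tool --series '[[[0,-2.5,1],[0,-0.007,0],0],[[0,-2.5,1],[0,-0.007,0],0],[[0,-2.5,1],[0,-0.007,0],0],[[0,-2.5,1],[0,-0.007,0],0],[[0,-2.5,1.5],[0,0,0],0]]'

```text
time: 8.72
tool_pos: [594.0, 205.5, 433.6]
tcp_rot: [2.633, 1.554, 2.358]
force: [-4.2, 3.8, 5.0]
width: 21.1
```

Run:
```python
from h import *
plan(-3,5,off=(2.5,-.8))
```

```text
t 8.72 tcp [594.  205.5 433.6] grasp [592.1 207.4 269.6] ang 31.5 rad 59.6 F [-4.2  3.8  5. ] M [ 0.41  0.66 -0.01] w 21.1 q [-0.65  0.27  0.35  1.48 -0.11  1.42  1.  ]
ang 33.5 rad err 0.41 q mod 15.3
tilt fix (tool) [-0.     -0.0143 -0.008 ] yaw of jaw 74.27
[-0.0, -2.3, 2.0]
[-0.0, -2.1, 2.1]
[-0.0, -2.2, 2.0]
[-0.0, -2.3, 1.9]
[-0.0, -2.4, 1.8]
```

drive_tool --series '[[[0,-4,2],[0,-0.005,-0.003],0],[[0,-4,2],[0,-0.005,-0.003],0],[[0,-4,3],[0,0,0],0]]'

```text
time: 9.1
tool_pos: [597.9, 195.4, 433.6]
tcp_rot: [1.998, 1.563, 1.728]
force: [-2.6, 2.5, 4.1]
width: 21.3
```

Run:
```python
from h import *
plan(-5,5,off=(2.5,-.8))
```

```text
t 9.1 tcp [597.9 195.4 433.6] grasp [597.7 196.7 269.6] ang 19.9 rad 60.0 F [-2.6  2.5  4.1] M [0.68 0.59 0.01] w 21.3 q [-0.64  0.27  0.35  1.48 -0.1   1.41  1.02]
ang 21.5 rad err 0.41 q mod 3.3
tilt fix (tool) [ 0.     -0.0034 -0.0074] yaw of jaw 74.53
[-0.0, -4.4, 2.5]
[-0.0, -4.4, 2.5]
[-0.0, -4.6, 2.1]
[-0.0, -4.7, 1.7]
[-0.0, -4.9, 1.3]
```

drive_tool --series '[[[0,-5,2],[0,0,0],0],[[0,-6,2],[0,0,0],0],[[0,-6,2],[0,0,0],0]]'

```text
time: 9.48
tool_pos: [598.4, 188.2, 433.6]
tcp_rot: [1.776, 1.541, 1.517]
force: [0.2, 14.9, 2.6]
width: 21.6
```

Run:
```python
from h import *
plan(-5,3,off=(2.5,-.8))
```

```text
t 9.47 tcp [598.4 188.2 433.6] grasp [598.7 193.1 269.6] ang 16.3 rad 59.8 F [ 0.2 14.9  2.6] M [ 2.64  0.11 -0.1 ] w 21.6 q [-0.63  0.26  0.35  1.49 -0.12  1.4   1.05]
ang 17.8 rad err 0.14 q mod 359.6
tilt fix (tool) [ 0.     -0.0061 -0.0292] yaw of jaw 75.14
[-0.1, -4.4, 2.4]
[-0.1, -4.5, 2.1]
[-0.1, -4.7, 1.7]
```

drive_tool --series '[[[0,-9,3],[0,0,0],0],[[0,-9,3],[0,0,0],0],[[0,-9,3],[0,0,0],0]]'

```text
time: 9.85
tool_pos: [598.0, 181.8, 433.0]
tcp_rot: [1.733, 1.505, 1.498]
force: [0.7, 19.5, 3.1]
width: 21.6
```

Run:
```python
from h import *
plan(5,3,off=(2.5,-.8))
```

```text
t 9.85 tcp [598.  181.8 433. ] grasp [598.8 192.6 269.3] ang 15.8 rad 59.7 F [ 0.7 19.5  3.1] M [ 3.27  0.15 -0.08] w 21.6 q [-0.61  0.25  0.35  1.5  -0.15  1.38  1.09]
ang 17.3 rad err 0.07 q mod 359.1
tilt fix (tool) [ 0.     -0.0107 -0.0652] yaw of jaw 76.51
[0.3, 4.1, -2.8]
[0.3, 3.9, -3.1]
[0.3, 3.6, -3.4]
```

drive_tool --series '[[[0,4,-1],[0.02,-0.004,-0.022],0],[[0,4,-1],[0.02,-0.004,-0.022],0],[[0,4,-1],[0.02,-0.004,-0.022],0]]'

```text
time: 10.22
tool_pos: [598.7, 194.5, 433.5]
tcp_rot: [-0.935, 1.567, -1.233]
force: [-0.9, 2.4, 4.8]
width: 21.2
```

Run:
```python
from h import *
plan(10,5,off=(2.5,-.8))
im=r.capture("top");cv2.imwrite("pics/top2.png",cv2.resize(im[130:370,90:390,::-1],None,fx=2.5,fy=2.5,interpolation=cv2.INTER_CUBIC))
```

```text
t 10.22 tcp [598.7 194.5 433.5] grasp [598.9 193.9 269.5] ang 17.0 rad 60.2 F [-0.9  2.4  4.8] M [1.09 0.18 0.03] w 21.2 q [-0.65  0.27  0.36  1.48 -0.09  1.41  0.99]
ang 18.5 rad err 0.59 q mod 0.3
tilt fix (tool) [-0.      0.002   0.0027] yaw of jaw 72.95
[-0.0, 7.3, -7.0]
[-0.0, 6.4, -7.7]
[-0.0, 4.9, -8.7]
[-0.0, 3.3, -9.5]
[-0.0, 1.6, -9.9]
```

View pics/top2.png

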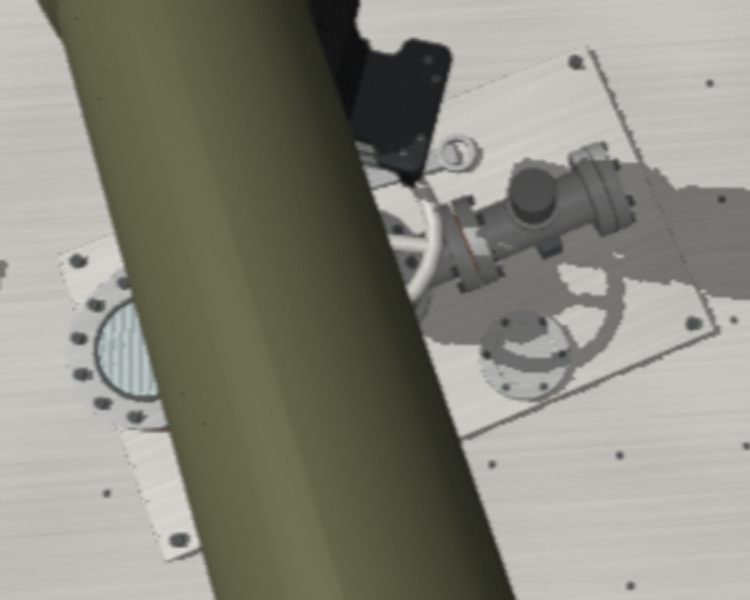

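The top view is mostly covered by the arm, but the flange at (527,355) and the spanner ring at (458,153) haven't moved. The handle stopped hard at q≈0 under 20 N. Next I unwind, with the tilt fix built into the planner.

```bash
cat >> h.py <<'E'
def plan2(step,n,off=(2.5,-.8),rad=57.5,quiet=False):
    g=pose();Rm=rot();c=C+np.array(off);d=g[:2]-c;a=np.arctan2(d[1],d[0]);cur=g[:2].copy()
    tgt=np.column_stack([[0,0,-1],[np.cos(np.radians(73)),np.sin(np.radians(73)),0],[np.sin(np.radians(73)),-np.cos(np.radians(73)),0]])
    w=R.from_matrix(Rm.T@tgt).as_rotvec()
    print("raderr",(np.hypot(*d)-rad).round(2),"q mod",(np.degrees(a-YAW)%360).round(1),"w",w.round(3))
    for i in range(n):
        a+=np.radians(step);nx=c+rad*np.array([np.cos(a),np.sin(a)])
        s=Rm.T@np.r_[nx-cur,0];cur=nx;ww=w/3 if i<3 else w*0
        s=s-np.cross(ww,[164,0,0])
        print([s.round(1).tolist(),(ww.round(3)+0).tolist(),0])
E
python3 -c "
from h import *
plan2(12,5)"
```

```text
t 10.28 tcp [598.7 194.8 433.5] grasp [598.8 194.  269.5] ang 17.1 rad 60.2 F [-1.6  2.3  2.6] M [ 0.96  0.09 -0.02] w 20.9 q [-0.65  0.27  0.36  1.48 -0.09  1.41  0.99]
raderr 0.55 q mod 0.4 w [-0.001  0.002  0.005]
[[-0.1, 8.4, -8.3], [0.0, 0.001, 0.002], 0]
[[-0.1, 6.9, -9.5], [0.0, 0.001, 0.002], 0]
[[-0.0, 4.7, -10.8], [0.0, 0.001, 0.002], 0]
[[-0.0, 2.6, -11.7], [0.0, 0.0, 0.0], 0]
[[-0.0, 0.1, -12.0], [0.0, 0.0, 0.0], 0]
```

drive_tool --series '[[[0,8.5,-8.5],[0,0,0],0],[[0,7,-9.5],[0,0,0],0],[[0,5,-11],[0,0,0],0],[[0,2.6,-11.7],[0,0,0],0],[[0,0,-12],[0,0,0],0]]'

```text
time: 10.9
tool_pos: [565.9, 226.1, 433.7]
tcp_rot: [0.138, 1.531, -0.177]
force: [10.7, 7.9, -1.8]
width: 21.1
```

```bash
python3 -c "
from h import *
plan2(14,5)"
```

```text
t 10.9 tcp [565.9 226.1 433.7] grasp [572.4 225.  269.9] ang 57.5 rad 57.7 F [10.7  7.9 -1.8] M [ 2.01 -1.97  0.1 ] w 21.1 q [-0.72  0.21  0.34  1.54 -0.05  1.36  0.88]
raderr -0.37 q mod 41.8 w [-0.017  0.04  -0.005]
[[-0.5, 1.9, -11.7], [-0.006, 0.013, -0.002], 0]
[[-0.6, -1.9, -11.7], [-0.006, 0.013, -0.002], 0]
[[-0.5, -5.2, -10.7], [-0.006, 0.013, -0.002], 0]
[[-0.5, -8.4, -11.2], [0.0, 0.0, 0.0], 0]
[[-0.4, -10.9, -8.8], [0.0, 0.0, 0.0], 0]
```

drive_tool --series '[[[-0.5,2,-11.7],[-0.006,0.013,-0.002],0],[[-0.5,-2,-11.7],[-0.006,0.013,-0.002],0],[[-0.5,-5,-10.7],[-0.006,0.013,-0.002],0],[[-0.5,-8.4,-11.2],[0,0,0],0],[[-0.4,-11,-8.8],[0,0,0],0]]'

```text
time: 11.52
tool_pos: [509.5, 222.0, 433.6]
tcp_rot: [0.681, 1.552, 0.384]
force: [2.4, 6.2, 1.9]
width: 21.2
```

```bash
python3 -c "
from h import *
plan2(14,5)"
```

```text
t 11.53 tcp [509.5 222.  433.6] grasp [512.3 223.2 269.7] ang 121.7 rad 55.1 F [2.4 6.2 1.9] M [ 1.31 -0.27 -0.  ] w 21.2 q [-0.75  0.1   0.31  1.67 -0.03  1.37  0.84]
raderr -0.4 q mod 105.2 w [-0.     0.014 -0.012]
[[-0.2, -10.9, -7.1], [0.0, 0.005, -0.004], 0]
[[-0.2, -12.7, -3.7], [0.0, 0.005, -0.004], 0]
[[-0.2, -13.3, -0.3], [0.0, 0.005, -0.004], 0]
[[-0.1, -13.8, 2.3], [0.0, 0.0, 0.0], 0]
[[-0.1, -12.9, 5.6], [0.0, 0.0, 0.0], 0]
```

drive_tool --series '[[[0,-11,-7],[0,0.005,-0.004],0],[[0,-12.7,-3.7],[0,0.005,-0.004],0],[[0,-13.3,-0.3],[0,0.005,-0.004],0],[[0,-13.8,2.3],[0,0,0],0],[[0,-13,5.6],[0,0,0],0]]'

```text
time: 12.15
tool_pos: [487.0, 162.7, 433.6]
tcp_rot: [1.294, 1.562, 0.998]
force: [1.7, 4.8, 1.7]
width: 21.2
```

```bash
python3 -c "
from h import *
plan2(14,5)"
```

```text
t 12.15 tcp [487.  162.7 433.6] grasp [487.8 163.8 269.6] ang -166.9 rad 54.9 F [1.7 4.8 1.7] M [ 1.13 -0.32 -0.01] w 21.2 q [-0.71  0.01  0.34  1.76 -0.01  1.37  0.91]
raderr -0.29 q mod 173.6 w [ 0.001  0.002 -0.008]
[[-0.1, -11.1, 8.1], [0.0, 0.001, -0.003], 0]
[[-0.0, -8.6, 10.8], [0.0, 0.001, -0.003], 0]
[[-0.0, -5.8, 12.7], [0.0, 0.001, -0.003], 0]
[[0.0, -3.0, 13.7], [0.0, 0.0, 0.0], 0]
[[0.0, 0.4, 14.0], [0.0, 0.0, 0.0], 0]
```

drive_tool --series '[[[0,-11,8],[0,0.001,-0.003],0],[[0,-8.6,10.8],[0,0.001,-0.003],0],[[0,-5.8,12.7],[0,0.001,-0.003],0],[[0,-3,13.7],[0,0,0],0],[[0,0.4,14],[0,0,0],0]]'

```text
time: 12.78
tool_pos: [534.4, 117.8, 433.5]
tcp_rot: [2.751, 1.561, 2.455]
force: [-4.4, 4.3, 6.2]
width: 21.3
```

```bash
python3 -c "
from h import *
plan2(14,5)"
```

```text
t 12.78 tcp [534.4 117.8 433.5] grasp [533.2 118.8 269.5] ang -98.0 rad 58.1 F [-4.4  4.3  6.2] M [1.15 0.75 0.01] w 21.3 q [-0.65  0.09  0.41  1.68 -0.04  1.39  1.05]
raderr 0.17 q mod 241.2 w [ 0.001 -0.009 -0.004]
[[-0.1, 3.6, 13.1], [0.0, -0.003, -0.001], 0]
[[-0.1, 6.6, 11.9], [0.0, -0.003, -0.001], 0]
[[-0.1, 9.5, 10.0], [0.0, -0.003, -0.001], 0]
[[-0.0, 11.5, 8.0], [0.0, 0.0, 0.0], 0]
[[0.0, 13.1, 5.0], [0.0, 0.0, 0.0], 0]
```

drive_tool --series '[[[0,3.6,13],[0,-0.003,-0.001],0],[[0,6.6,12],[0,-0.003,-0.001],0],[[0,9.5,10],[0,-0.003,-0.001],0],[[0,11.5,8],[0,0,0],0],[[0,13,5],[0,0,0],0]]'

```text
time: 13.4
tool_pos: [591.3, 139.0, 433.5]
tcp_rot: [-2.523, 1.55, -2.827]
force: [-4.1, -2.0, 6.5]
width: 20.8
```

```bash
python3 -c "
from h import *
plan2(14,5)"
```

```text
t 13.4 tcp [591.3 139.  433.5] grasp [588.  138.  269.5] ang -39.3 rad 60.5 F [-4.1 -2.   6.5] M [-0.07  0.8  -0.01] w 20.8 q [-0.63  0.23  0.42  1.53 -0.09  1.42  1.07]
raderr 0.52 q mod 301.5 w [-0.007 -0.017  0.012]
[[-0.2, 13.0, 2.4], [-0.002, -0.006, 0.004], 0]
[[-0.2, 13.3, -0.5], [-0.002, -0.006, 0.004], 0]
[[-0.1, 13.0, -3.9], [-0.002, -0.006, 0.004], 0]
[[-0.0, 12.6, -6.2], [0.0, 0.0, 0.0], 0]
[[0.0, 10.7, -9.0], [0.0, 0.0, 0.0], 0]
```

drive_tool --series '[[[0,13,2.4],[-0.002,-0.006,0.004],0],[[0,13.3,-0.5],[-0.002,-0.006,0.004],0],[[0,13,-4],[-0.002,-0.006,0.004],0],[[0,12.6,-6.2],[0,0,0],0],[[0,10.7,-9],[0,0,0],0]]'

```text
time: 14.02
tool_pos: [599.3, 187.5, 433.7]
tcp_rot: [-0.881, 1.546, -1.201]
force: [12.0, -3.5, -1.5]
width: 21.5
```

```bash
python3 -c "
from h import *
plan2(14,5)"
```

```text
t 14.03 tcp [599.3 187.5 433.7] grasp [600.8 183.7 269.8] ang 7.0 rad 59.9 F [12.  -3.5 -1.5] M [ 0.09 -2.9   0.07] w 21.5 q [-0.68  0.27  0.4   1.48 -0.08  1.41  0.97]
raderr 0.04 q mod 349.9 w [-0.024  0.016  0.019]
[[-0.3, 10.6, -6.9], [-0.008, 0.005, 0.006], 0]
[[-0.3, 8.4, -9.5], [-0.008, 0.005, 0.006], 0]
[[-0.3, 5.6, -11.5], [-0.008, 0.005, 0.006], 0]
[[-0.3, 3.5, -13.6], [0.0, 0.0, 0.0], 0]
[[-0.2, 0.1, -14.0], [0.0, 0.0, 0.0], 0]
```

drive_tool --series '[[[-0.3,10.6,-7],[-0.008,0.005,0.006],0],[[-0.3,8.4,-9.5],[-0.008,0.005,0.006],0],[[-0.3,5.6,-11.5],[-0.008,0.005,0.006],0],[[-0.3,3.5,-13.6],[0,0,0],0],[[-0.2,0,-14],[0,0,0],0]]'

```text
time: 14.65
tool_pos: [564.6, 226.6, 433.7]
tcp_rot: [0.234, 1.537, -0.075]
force: [8.5, 7.6, -1.1]
width: 21.2
```

```bash
python3 -c "
from h import *
plan2(14,5)"
```

```text
t 14.65 tcp [564.6 226.6 433.7] grasp [570.1 226.2 269.8] ang 60.0 rad 57.6 F [ 8.5  7.6 -1.1] M [ 1.75 -1.8   0.01] w 21.2 q [-0.74  0.21  0.37  1.55 -0.06  1.37  0.89]
raderr -0.38 q mod 44.4 w [-0.012  0.033 -0.008]
[[-0.4, 1.5, -12.1], [-0.004, 0.011, -0.003], 0]
[[-0.5, -2.3, -11.9], [-0.004, 0.011, -0.003], 0]
[[-0.5, -5.6, -10.9], [-0.004, 0.011, -0.003], 0]
[[-0.4, -8.9, -10.8], [0.0, 0.0, 0.0], 0]
[[-0.4, -11.2, -8.4], [0.0, 0.0, 0.0], 0]
```

drive_tool --series '[[[-0.4,1.5,-12],[-0.004,0.011,-0.003],0],[[-0.5,-2.3,-12],[-0.004,0.011,-0.003],0],[[-0.5,-5.6,-11],[-0.004,0.011,-0.003],0],[[-0.4,-9,-10.8],[0,0,0],0],[[-0.4,-11.2,-8.4],[0,0,0],0]]'

```text
time: 15.28
tool_pos: [506.6, 220.0, 433.7]
tcp_rot: [0.572, 1.558, 0.278]
force: [3.2, 3.4, 0.3]
width: 21.4
```

```bash
python3 -c "
from h import *
plan2(14,5)"
```

```text
t 15.28 tcp [506.6 220.  433.7] grasp [508.5 220.6 269.7] ang 126.5 rad 55.1 F [3.2 3.4 0.3] M [ 0.84 -0.72  0.02] w 21.4 q [-0.78  0.09  0.35  1.67 -0.03  1.37  0.85]
raderr -0.29 q mod 109.8 w [ 0.002  0.011 -0.007]
[[-0.2, -11.8, -6.3], [0.001, 0.004, -0.002], 0]
[[-0.1, -13.2, -2.8], [0.001, 0.004, -0.002], 0]
[[-0.1, -13.6, 0.6], [0.001, 0.004, -0.002], 0]
[[-0.1, -13.6, 3.4], [0.0, 0.0, 0.0], 0]
[[-0.0, -12.4, 6.6], [0.0, 0.0, 0.0], 0]
```

drive_tool --series '[[[0,-11.8,-6.3],[0.001,0.004,-0.002],0],[[0,-13.2,-2.8],[0.001,0.004,-0.002],0],[[0,-13.6,0.6],[0.001,0.004,-0.002],0],[[0,-13.6,3.4],[0,0,0],0],[[0,-12.4,6.6],[0,0,0],0]]'

```text
time: 15.9
tool_pos: [488.4, 158.0, 433.6]
tcp_rot: [1.48, 1.562, 1.186]
force: [2.3, 4.7, 1.2]
width: 21.0
```

```bash
python3 -c "
from h import *
plan2(14,5)"
```

```text
t 15.9 tcp [488.4 158.  433.6] grasp [488.9 159.2 269.6] ang -162.0 rad 55.1 F [2.3 4.7 1.2] M [ 1.27 -0.59 -0.02] w 21.0 q [-0.74  0.    0.38  1.76 -0.01  1.37  0.92]
raderr -0.22 q mod 178.3 w [ 0.002  0.001 -0.008]
[[-0.1, -10.3, 8.9], [0.001, 0.0, -0.003], 0]
[[-0.1, -7.7, 11.4], [0.001, 0.0, -0.003], 0]
[[-0.0, -4.7, 13.1], [0.001, 0.0, -0.003], 0]
[[-0.0, -1.9, 13.9], [0.0, 0.0, 0.0], 0]
[[0.0, 1.6, 13.9], [0.0, 0.0, 0.0], 0]
```

drive_tool --series '[[[0,-10.3,9],[0.001,0,-0.003],0],[[0,-7.7,11.4],[0.001,0,-0.003],0],[[0,-4.7,13],[0.001,0,-0.003],0],[[0,-2,14],[0,0,0],0],[[0,1.6,14],[0,0,0],0]]'

```text
time: 16.52
tool_pos: [537.8, 117.3, 433.5]
tcp_rot: [2.943, 1.556, 2.648]
force: [-3.6, 2.2, 5.9]
width: 20.9
```

```bash
python3 -c "
from h import *
plan2(14,5)"
```

```text
t 16.52 tcp [537.8 117.3 433.5] grasp [535.7 118.4 269.5] ang -95.5 rad 58.1 F [-3.6  2.2  5.9] M [0.77 0.8  0.05] w 20.9 q [-0.67  0.1   0.45  1.67 -0.05  1.39  1.06]
raderr 0.12 q mod 243.8 w [ 0.002 -0.014 -0.003]
[[-0.2, 4.1, 12.7], [0.001, -0.005, -0.001], 0]
[[-0.2, 7.1, 11.4], [0.001, -0.005, -0.001], 0]
[[-0.1, 9.9, 9.3], [0.001, -0.005, -0.001], 0]
[[-0.1, 11.9, 7.5], [0.0, 0.0, 0.0], 0]
[[-0.0, 13.3, 4.4], [0.0, 0.0, 0.0], 0]
```

drive_tool --series '[[[0,4,12.7],[0.001,-0.005,-0.001],0],[[0,7,11.4],[0.001,-0.005,-0.001],0],[[0,10,9.3],[0.001,-0.005,-0.001],0],[[0,12,7.5],[0,0,0],0],[[0,13.3,4.4],[0,0,0],0]]'

```text
time: 17.15
tool_pos: [592.1, 139.9, 433.4]
tcp_rot: [-2.459, 1.546, -2.766]
force: [-2.4, -4.3, 5.1]
width: 21.2
```

```bash
python3 -c "
from h import *
plan2(9,5)"
```

```text
t 17.15 tcp [592.1 139.9 433.4] grasp [588.4 138.4 269.4] ang -38.8 rad 60.4 F [-2.4 -4.3  5.1] M [-0.49  0.47 -0.01] w 21.2 q [-0.66  0.24  0.46  1.52 -0.1   1.43  1.07]
raderr 0.45 q mod 302.1 w [-0.01  -0.019  0.015]
[[-0.2, 7.9, 1.3], [-0.003, -0.006, 0.005], 0]
[[-0.2, 8.1, 0.3], [-0.003, -0.006, 0.005], 0]
[[-0.1, 8.2, -1.1], [-0.003, -0.006, 0.005], 0]
[[-0.1, 8.9, -1.5], [0.0, 0.0, 0.0], 0]
[[-0.1, 8.6, -2.8], [0.0, 0.0, 0.0], 0]
```

drive_tool --series '[[[0,8,1.3],[-0.003,-0.006,0.005],0],[[0,8,0.3],[-0.003,-0.006,0.005],0],[[0,8.2,-1],[-0.003,-0.006,0.005],0],[[0,9,-1.5],[0,0,0],0],[[0,8.6,-2.8],[0,0,0],0]]'

```text
time: 17.77
tool_pos: [602.0, 167.0, 433.5]
tcp_rot: [-1.72, 1.549, -2.033]
force: [4.2, -4.4, 2.2]
width: 21.4
```

```bash
python3 -c "
from h import *
plan2(7,4)"
```

```text
t 17.77 tcp [602.  167.  433.5] grasp [600.4 163.8 269.6] ang -11.9 rad 60.4 F [ 4.2 -4.4  2.2] M [-0.57 -1.01  0.04] w 21.4 q [-0.68  0.27  0.45  1.48 -0.1   1.43  1.03]
raderr 0.34 q mod 330.1 w [-0.016 -0.003  0.021]
[[-0.1, 5.7, -1.7], [-0.005, -0.001, 0.007], 0]
[[-0.1, 5.6, -2.2], [-0.005, -0.001, 0.007], 0]
[[-0.1, 5.3, -3.0], [-0.005, -0.001, 0.007], 0]
[[-0.1, 6.0, -3.6], [0.0, 0.0, 0.0], 0]
```

drive_tool --series '[[[0,7,-2],[-0.005,-0.001,0.007],0],[[0,7,-2.5],[-0.005,-0.001,0.007],0],[[0,7,-3],[-0.005,-0.001,0.007],0],[[0,7,-3.8],[0,0,0],0]]'

```text
time: 18.27
tool_pos: [600.2, 192.2, 433.5]
tcp_rot: [-1.652, 1.563, -1.957]
force: [-0.5, -5.0, 3.6]
width: 21.5
```

```bash
python3 -c "
from h import *
plan2(5,3)"
```

```text
t 18.27 tcp [600.2 192.2 433.5] grasp [599.7 191.  269.5] ang 14.1 rad 60.2 F [-0.5 -5.   3.6] M [-0.79 -0.08  0.03] w 21.5 q [-0.7   0.28  0.43  1.47 -0.11  1.42  1.  ]
raderr 0.5 q mod 357.3 w [-0.008 -0.001  0.008]
[[-0.0, 3.4, -3.4], [-0.003, 0.0, 0.003], 0]
[[-0.0, 3.4, -3.3], [-0.003, 0.0, 0.003], 0]
[[-0.0, 3.1, -3.6], [-0.003, 0.0, 0.003], 0]
```

drive_tool --series '[[[0,2,-1],[0,0,0],0],[[0,0,0],[0,0,0],0],[[0,0,0],[0,0,0],0],[[0,0,0],[0,0,0],0],[[0,0,0],[0,0,0],0]]'

```text
time: 18.9
tool_pos: [599.6, 194.9, 433.5]
tcp_rot: [-1.714, 1.562, -2.018]
force: [-0.7, -4.3, 3.8]
width: 21.0
```

Run:
```python
from h import *
plan2(1,1)
for c in ["scene","wrist"]:
    im=r.capture(c);cv2.imwrite(f"pics/{c}_end.png",im[:,:,::-1])
    for l in ["handle","blank_flange","nipple","spanner"]:
        print(c,l,[(np.round(d["point"],1),round(d["p"],2)) for d in r.boxes_of(c,l)][:2])
pose();print(np.abs(r.get_obs()["joint_velocities"]).max())
```

```text
t 18.9 tcp [599.6 194.9 433.5] grasp [598.9 193.6 269.5] ang 16.7 rad 60.2 F [-0.7 -4.3  3.8] M [-0.49  0.03  0.02] w 21.0 q [-0.7   0.28  0.43  1.47 -0.11  1.42  1.  ]
raderr 0.51 q mod 359.9 w [-0.007 -0.001  0.009]
[[-0.0, 0.0, -1.1], [-0.002, 0.0, 0.003], 0]
scene handle [(array([606.2, 195.6, 257.2]), 0.77)]
scene blank_flange [(array([467.6,  81.5,  25.3]), 0.41)]
scene nipple []
scene spanner [(array([639.1, 167.1,  17.3]), 0.57)]
wrist handle [(array([589.2, 196.5, 276.8]), 0.82)]
wrist blank_flange [(array([486.5,  72.5,  24.9]), 0.7)]
wrist nipple [(array([436.3, 210.9,  82.8]), 0.86), (array([633.7, 177.1,  20.2]), 0.44)]
wrist spanner [(array([632.8, 174.2,  17.9]), 0.91), (array([528. , 203.6, 124.6]), 0.47)]
t 19.4 tcp [599.6 194.9 433.5] grasp [598.9 193.6 269.5] ang 16.7 rad 60.2 F [ 0.2 -3.5  4.6] M [-0.52 -0.    0.04] w 21.5 q [-0.7   0.28  0.43  1.47 -0.11  1.42  1.  ]
0.0008240651513496283
```

View pics/scene_end.png

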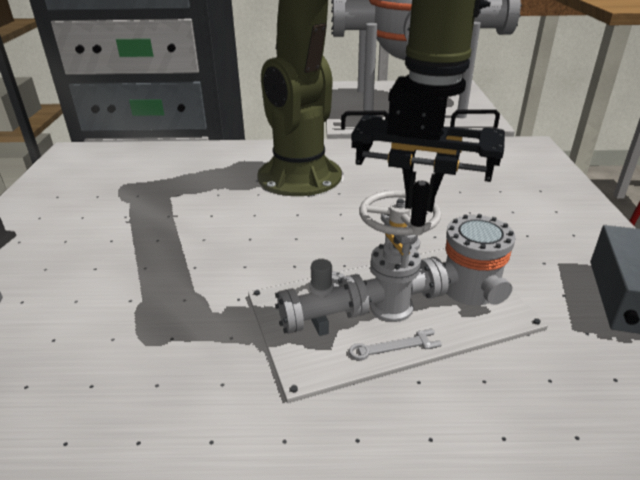

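View pics/wrist_end.png

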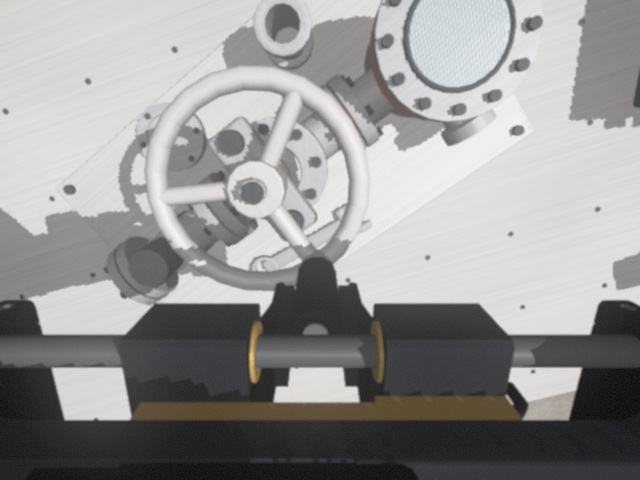

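The scene view shows the fingers on the handle at (420,200) and the spanner unmoved at (395,346). The wrist view shows the handle between the pads at (315,300), with the flange, nipple and spanner in place.

```bash
python3 -c "
from plant import r
print(r.hand_in())"
```

```text
the job is handed in; nothing more can be done
None
```

The valve was wound shut against its stop, then opened two full turns, and I handed the job in at about 19.4 s of the 67 s allowed. The gripper is still holding the handle.

- **Shutting:** I gripped the handle from above and turned the wheel clockwise about 245°. It stopped at an angle within 1° of 0 and moved only about 0.5 mm while the push rose to roughly 20 N. That is well above the 4 N it takes to turn, so I took it as the stop.
- **Opening:** I counted two turns counter-clockwise from there. The handle ended at 359.9° into the second turn. This comes from the arm's position and my fitted wheel centre, since the joint itself can't be read; I put the error at a degree or two against the 20° allowed.
- **Final state:** The arm was at rest with about 4–6 N left on the wrist and the fingers closed to about 21 mm on the 22 mm handle. The grasp point was about 16 mm above the handle's middle.
- **Loose parts:**
  - In the scene camera, the flange and spanner matched their starting positions within about 3 mm.
  - The wrist camera showed all three parts in place. Its network readings differed from the first top-camera ones by 4 mm for the nipple, 9 mm for the flange and about 25 mm for the spanner. I put this down to partly hidden views rather than movement.
  - The network didn't find the nipple in the scene camera, so its position rests on the wrist view alone.

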